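Height check of a hardwood blank under the bridge bar

TASK

Two hardwood blanks lie on the bench, to the left and right of the steel height gauge; one is slightly too tall for it. Find the one that passes: set a blank flat and lengthwise on the gauge plate in front of the bridge bar and slide it gently under the bar - if the bar holds it up, stop at once, lift it out and put it back flat on the bench, clear of the gauge, and try the other. Press the passing blank home against the end stop behind the bar, hold it gently against the stop for a moment, and leave it there, released, without disturbing the other things on the bench.

Things in the scene. Friction and masses are not known exactly. Their poses are not given: they have to be found in the camera images.
- gauge: fixed steel height gauge. Origin on the bench; x runs along its lane from the open mouth (robot side) to the end stop, z up. Plate 112 wide, 10 thick, x=-145..135 mm. Two guide rails, 12 thick, tops 24 mm above the bench, leave a lane 55 mm wide about y=0 from x=5 to 115; before that, from x=-28, they flare to 72 mm between their ends. Plate flat and open from x=-145 to -28.
- bridge: fixed bridge bar of the gauge on two posts. Origin on the plate's top under the bar's middle, at gauge x=70 mm, 10 mm above the bench. The bar spans gauge x=60..80 mm, is 112 mm across the lane and 14 mm thick; underside 42.3 mm, top 56.3 mm above the plate (bolt heads over the posts to 60). The posts stand outside the lane, from 37 to 56 mm off its middle.
- end_stop: fixed steel end stop, 16 x 60 x 30 mm, at the far end of the lane; origin on the plate's top surface, in the face that the blank meets (gauge x=+115 mm). A blank that is home has its middle at gauge x=+55 mm and its near end at gauge x=-5 mm.
- blank_a: planed hardwood block 120 (its x) x 50 mm, two small dark dowel marks on top; origin at the centre of its underside, z up; 0.13 to 0.27 kg. Starts flat on the bench left or right of the gauge. The two blanks look alike: one is 40 mm high and clears the bar, the other is 44.6 mm high and does not; which one is which is not known beforehand.
- blank_b: planed hardwood block 120 (its x) x 50 mm, two small dark dowel marks on top; origin at the centre of its underside, z up; 0.13 to 0.27 kg. Starts flat on the bench left or right of the gauge. The two blanks look alike: one is 40 mm high and clears the bar, the other is 44.6 mm high and does not; which one is which is not known beforehand.
- marker: black marker pen, 124 mm long, 14 mm thick, lying between the gauge and the right-hand blank; leave alone
- tape_measure: tape measure 63 x 83 x 36 mm, behind and left of the gauge; leave alone
- masking_roll: roll of masking tape, 108 mm across, 25 mm high, at the front left; leave alone
- chuck_key: drill chuck key, T-shaped steel, 60 x 82 x 16 mm, left of the gauge; leave alone
There are look-alikes about, which are no part of the job. What is shaped like the blank_a but blue is not meant.

How it is judged:
By the outcome, as a careful person would: the job done as asked, in the order asked, and still so for the second after the job is handed in, with the robot touching nothing.
It also fails if it takes over 72 s, if anything falls off the work surface, if the arm or the gripper's body presses on something with over 40 N, if the wrist force passes 120 N, or if a joint passes its speed limit or range.

ROBOT

A 6-joint arm with a two-finger parallel gripper is mounted at the origin on a cart in front of the work surface, level with it; the furniture and walls round the work are solid. World frame = base frame: x ahead of the robot, y to its left, z up, the work surface at z = 0. Lengths are in m, angles in degrees, forces in N, time in s.
With the tool pointing down it reaches from about 0.4 to 0.825 m from the base axis. Payload 7 kg.
Tool frame: the origin (TCP) lies on the centre line of the jaws, within the pads' length; the fingertips stand r.tip_reach ahead of it and the grasp point (between the pads) is the TCP (r.tip_reach is the distance from the TCP to the fingertips, in m); z points along the fingers, y is the line along which they close (so a half turn about z gives the same grasp; the last joint's range is limited). The gripper opens to 88 mm and grips with 3 to 60 N. Pads are 19 mm wide; open, the fingers measure 130 mm over their backs; the gripper's body (78 mm by 193 mm) begins 47 mm behind the grasp point.
Start: joints at [-52.535, 20.546, 0.682, 0, -70.136, -16.507], TCP at [0.241, -0.63, 0.216] pointing down, gripper open.
Joint ranges: [-176.03, 176.03], [-82.01, 121.73], [-58.28, 71.71], [-173.87, 95.51], [-174.79, -0.11], [-173.66, 173.66]. Speed limits (degrees/s): [136.94, 136.94, 172.46, 180, 180, 180].

INTERFACE

Orientations are given as [roll, pitch, yaw] about the fixed x, y, z axes, in that order (R = Rz(yaw) Ry(pitch) Rx(roll)).
In Python, from plant import sensors, cams, r gives the robot as it stands.
- The arm moves only by the tool drive_tool, never from a script. Its argument "rows" is a list of rows, each an object of numbers: "fingers": the gripper's target within -1 to 1 (fully open at 1, half-way at 0, shut at -1); "x", "y", "z": the shift along the tool's x, y, z in m; "spin": the turn about the tool's z in rad. A call has 1 to 10 rows; each row is the pose to reach, as a shift and turn from the pose commanded when the call began, along the tool's axes at that moment; what a row does not reach only later rows make up. A row lasts 1/8 s, in which the tool goes at most 62.5 mm and 10.7 degrees, less where a joint would pass 70% of its speed; a pose out of reach is approached as far as the arm can. A call with a gripper value outside its range is refused whole. The fingers move at their own pace and stop on an object; "newtons" is the grip in N (left out, the last holds). Time passes only in rows, so rows that repeat a pose let the fingers close. It gives the time, the measured TCP pose, the force, the opening and the grip force at its end, in the units of the state.
- sensors.get_state(): the state, without advancing time (a new reading comes with each control period).
- cams.capture(name): name is "scene" or "top" or "wrist"; returns a dict with "pixels" (480x640x3 uint8, red, green, blue), "intrinsics" (3x3 intrinsics, pixels), "eye" and "orientation" of the camera in the world; the wrist camera has in their place "T_tool_cam" (4x4, takes a point from camera to tool coordinates, whose origin is the TCP and whose axes are the flange's). Camera axes: x right, y up, looking along -z (the intrinsics and any distortion apply to the point x, -y, -z); pixel columns grow to the right and rows downward; lengths in m; the calibration is good to about 2 mm. A picture is of the moment at which its call begins: read the wrist's pose just before it. There is no depth.
- r.close_job(): hands the job in; it is judged then, once.
The state is a dict: "time_s": time; "joints": joint angles; "qd": joint speeds; "joint_torque": joint torques, N m; "tcp_pos": TCP position; "eef_rot": TCP orientation; "contact_force": force on the tool from outside, world axes, zero at the start; "moment": the same for the moment, N m; "gripper_width": finger opening in m; "gripper_force": force on a finger pad.
Only numpy, scipy, OpenCV 4.12 (cv2) and the standard library are available. Lean on these libraries where they do the work, as an engineer would, in place of code of your own. Each camera call takes 0.05 s, during which the arm holds its last target. There are 200 camera calls.

## Working session

There is one attempt and no reset: what is moved stays moved. The work goes in short steps, Python scripts to look and compute and a tool call to move; the robot and the scene stay as the last step left them, time stands still between calls to the robot, and variables do not carry over. Pictures are saved under pics/ and viewed, at most 10 in all, crops included, and the job is handed in when it is done.

Besides the shell and the picture viewer there is one more tool, called after "Request:" by a JSON object that holds its "fn" and its "kwargs", one argument or row to a line. drive_tool: Moves the arm, as the interface text tells. Its arguments: {"type":"object","properties":{"rows":{"type":"array"},"newtons":{"type":"number"}},"required":["rows"]}

```bash
mkdir -p pics; cat > h.py <<'E'
import numpy as np, cv2
from plant import sensors, cams, r
from scipy.spatial.transform import Rotation as R
def shot(n,f):
    s=sensors.get_state(); c=cams.capture(n); cv2.imwrite('pics/'+f,c['pixels'][:,:,::-1]); np.save('pics/'+f+'.npy',dict(c=c,s=s),allow_pickle=True); return c,s
def load(f):
    d=np.load('pics/'+f+'.npy',allow_pickle=True).item(); return d['c'],d['s']
E
python3 - <<'E'
from h import *
for n in ('top','scene'):
    c,s=shot(n,n+'0.png'); print({k:v for k,v in c.items() if k!='pixels'})
print(s, r.tip_reach)
E
```

```text
{'intrinsics': array([[542.80661274,   0.        , 318.97288005],
       [  0.        , 542.80661274, 229.11393236],
       [  0.        ,   0.        ,   1.        ]]), 'eye': array([0.3435928 , 0.28312702, 1.42109736]), 'orientation': array([  7.17922522,  -1.06496655, -88.35469633])}
{'intrinsics': array([[493.11173534,   0.        , 307.16581649],
       [  0.        , 493.11173534, 238.01025769],
       [  0.        ,   0.        ,   1.        ]]), 'eye': array([-0.12621348,  0.8151114 ,  0.80559614]), 'orientation': array([  47.23373055,    1.04110788, -131.66452883])}
{'time_s': 0.05, 'joints': array([-5.25356804e+01,  2.05899781e+01,  6.33857185e-01, -1.94046826e-02,
       -7.01373152e+01, -1.65069981e+01]), 'qd': array([ 0.07500975, -0.09389709,  0.07171771,  0.0050442 ,  0.06267609,
       -0.0209646 ]), 'joint_torque': array([-1.51793876e-03, -5.84667456e+01,  2.94058639e+01,  7.02608094e+00,
        1.02797284e-02, -9.53023550e-05]), 'tcp_pos': array([ 0.2412128 , -0.62987895,  0.21554205]), 'eef_rot': array([ 1.79905231e+02, -9.06074905e-03, -1.59049279e+02]), 'contact_force': array([-0.29877054,  0.23427617, -0.20891924]), 'moment': array([-0.05795069,  0.04609074,  0.02265266]), 'gripper_force': 0.0, 'gripper_width': 0.08763179022220066} 0.019
```

View pics/top0.png

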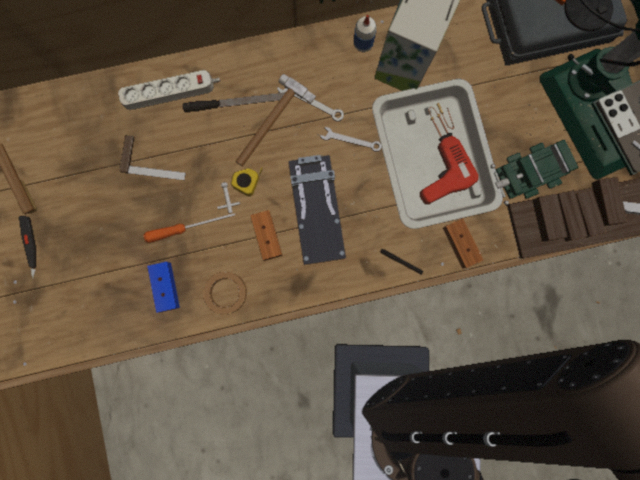

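View pics/scene0.png

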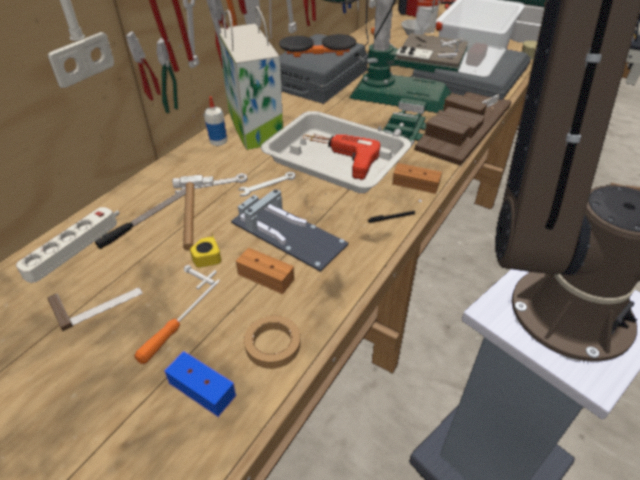

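The top view shows the gauge with its middle near (317,209) and its bar at (313,176). The orange-brown blanks are at (266,235) on the left and (462,243) on the right.

These could be taken for a blank:
- Blue block at (163,287): the decoy, excluded by colour.
- Dark wooden blocks on the rack at (600,220): excluded by colour and place.
- Left and right blanks at (266,235) and (462,243): chosen, and checked below in a close crop.

```bash
cat >> h.py <<'E'
def ray(c,px,s=None):
    K=c['intrinsics']; u=cv2.undistortPoints(np.array(px,float).reshape(-1,1,2),K,np.array(c.get('distortion',np.zeros(5)),float)).reshape(-1,2)
    d=np.c_[u[:,0],-u[:,1],-np.ones(len(u))]
    if 'eye' in c: return np.array(c['eye']),R.from_euler('xyz',c['orientation'],degrees=True).apply(d)
    T=np.eye(4);T[:3,:3]=R.from_euler('xyz',s['eef_rot'],degrees=True).as_matrix();T[:3,3]=s['tcp_pos'];T=T@c['T_tool_cam']
    return T[:3,3],d@T[:3,:3].T
def plane(c,px,z,s=None):
    o,d=ray(c,px,s); return o+d*((z-o[2])/d[:,2])[:,None]
def wood(c,lo=(3,120,60),hi=(14,255,255)):
    return cv2.inRange(cv2.cvtColor(c['pixels'],cv2.COLOR_RGB2HSV),lo,hi)
E
python3 - <<'E'
from h import *
c,s=load('top0.png')
hsv=cv2.cvtColor(c['pixels'],cv2.COLOR_RGB2HSV)
for p in [(262,228),(268,248),(455,232),(350,100+0)]: print(p,hsv[p[1],p[0]])
m=wood(c)
cs,_=cv2.findContours(m,cv2.RETR_EXTERNAL,cv2.CHAIN_APPROX_NONE)
for k in cs:
    if cv2.contourArea(k)<300: continue
    q=plane(c,k.reshape(-1,2),.042)
    rc=cv2.minAreaRect((q[:,:2]*1000).astype(np.float32)); print(k.reshape(-1,2).mean(0),rc)
# gauge plate: dark mask
m=cv2.inRange(hsv,(0,0,0),(179,110,95)); m[:,:280]=0;m[:,352:]=0;m[:150]=0;m[270:]=0
m=cv2.morphologyEx(m,cv2.MORPH_CLOSE,np.ones((15,15)))
k=max(cv2.findContours(m,cv2.RETR_EXTERNAL,cv2.CHAIN_APPROX_NONE)[0],key=cv2.contourArea)
q=plane(c,k.reshape(-1,2),.010); print('plate',cv2.minAreaRect((q[:,:2]*1000).astype(np.float32)), cv2.boundingRect(k))
print('front corners',plane(c,[(305,263),(345,259)],.01),'bar ends top',plane(c,[(291,178),(333,173)],.066))
im=c['pixels'][140:290,220:500,::-1]; cv2.imwrite('pics/crop.png',cv2.resize(im,None,fx=2.8,fy=2.8,interpolation=cv2.INTER_CUBIC))
E
```

```text
(262, 228) [ 12 162  99]
(268, 248) [ 12 165 127]
(455, 232) [ 12 161 117]
(350, 100) [ 18 113 135]
[163.7628866  232.32989691] ((497.483154296875, 657.4605712890625), (35.04519271850586, 109.19387817382812), 16.056154251098633)
[464.60330579 243.14876033] ((495.04119873046875, -111.09333801269531), (121.52120971679688, 53.62925338745117), 26.794145584106445)
[265.90909091 235.56818182] ((498.491943359375, 397.5566101074219), (126.17276763916016, 54.467403411865234), 18.25185775756836)
[449.06629834 172.16022099] ((684.3450927734375, -50.918365478515625), (144.5381622314453, 161.75436401367188), 28.270936965942383)
plate ((577.4611206054688, 258.0960693359375), (280.9284362792969, 140.25270080566406), 10.138646125793457) (289, 155, 61, 110)
front corners [[0.43219175 0.29576565 0.01      ]
 [0.44571921 0.19198058 0.01      ]] bar ends top [[0.64377942 0.33776322 0.066     ]
 [0.66029879 0.23121807 0.066     ]]
```

View pics/crop.png

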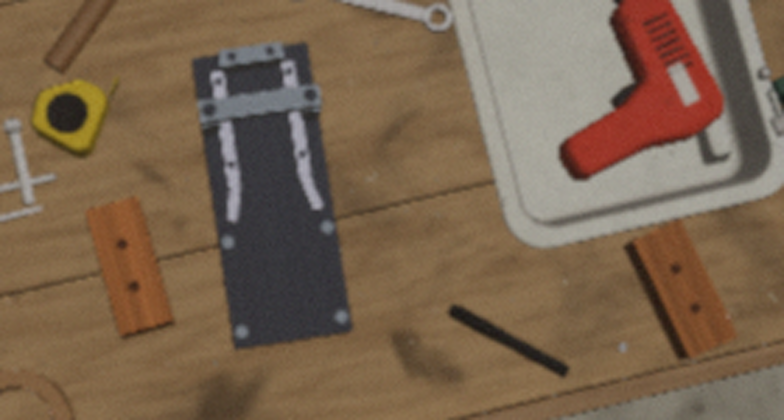

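The crop shows both blanks as plain orange-brown wood with two dowel marks each: left at (130,265), right at (680,290). Neither is blue. The pen at (508,340) and the chuck key at (25,170) stay untouched. The plate measures 281 mm and bar to front edge about 217 mm, both matching the description. I'll go to the right blank first.

Request:
{"fn": "drive_tool", "kwargs": {
  "rows": [
    {"x":-0.04,"y":0.04,"z":-0.02,"fingers":1},
    {"x":-0.085,"y":0.086,"z":-0.04},
    {"x":-0.125,"y":0.126,"z":-0.05,"spin":-0.1},
    {"x":-0.17,"y":0.172,"z":-0.05,"spin":-0.1},
    {"x":-0.21,"y":0.215,"z":-0.05,"spin":-0.1},
    {"x":-0.255,"y":0.26,"z":-0.05,"spin":-0.1},
    {"x":-0.3,"y":0.305,"z":-0.05,"spin":-0.1},
    {"x":-0.345,"y":0.35,"z":-0.05,"spin":-0.1},
    {"x":-0.384,"y":0.388,"z":-0.05,"spin":-0.1},
    {"x":-0.384,"y":0.388,"z":-0.05,"spin":-0.1}
  ]
}}

```text
invalid input
```

```bash
python3 - <<'E'
from h import *
c,s=shot('wrist','w1.png'); print(s['tcp_pos'],s['eef_rot']); print(c['T_tool_cam'],c['intrinsics'],[k for k in c])
E
```

```text
[ 0.24126522 -0.62993524  0.21561975] [ 1.79915286e+02 -8.41318913e-03 -1.59045427e+02]
[[-7.16135186e-04  9.65516839e-01  2.60339627e-01  7.04168515e-02]
 [ 9.99999734e-01  7.27758418e-04  5.17477446e-05  2.04055567e-04]
 [-1.39501036e-04  2.60339594e-01 -9.65517103e-01 -1.68435141e-01]
 [ 0.00000000e+00  0.00000000e+00  0.00000000e+00  1.00000000e+00]] [[373.37447798   0.         320.09646097]
 [  0.         373.37447798 243.46515251]
 [  0.           0.           1.        ]] ['pixels', 'intrinsics', 'T_tool_cam']
```

View pics/w1.png

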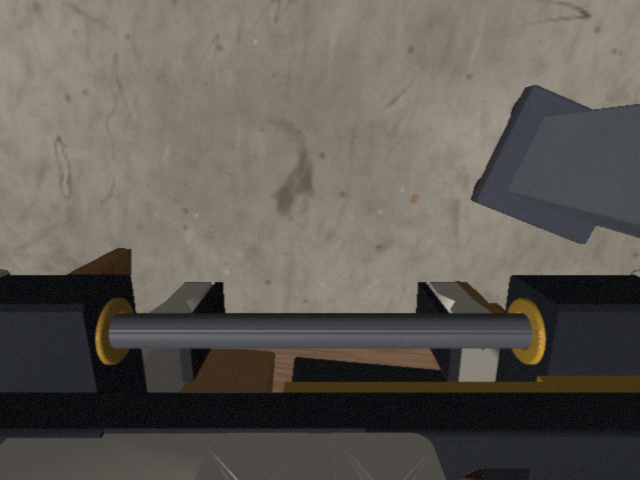

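The wrist camera shows only floor and the fingers (lower half, from row 280 down). Its useful field lies on the robot side of the tool. The refused call probably needs all five keys in every row.

Request:
{"fn": "drive_tool", "kwargs": {
  "rows": [
    {"x":-0.045,"y":0.035,"z":-0.02,"spin":0,"fingers":1},
    {"x":-0.095,"y":0.073,"z":-0.04,"spin":0,"fingers":1},
    {"x":-0.14,"y":0.11,"z":-0.05,"spin":-0.1,"fingers":1},
    {"x":-0.19,"y":0.147,"z":-0.05,"spin":-0.1,"fingers":1},
    {"x":-0.235,"y":0.183,"z":-0.05,"spin":-0.1,"fingers":1},
    {"x":-0.285,"y":0.22,"z":-0.05,"spin":-0.1,"fingers":1},
    {"x":-0.33,"y":0.257,"z":-0.05,"spin":-0.1,"fingers":1},
    {"x":-0.38,"y":0.294,"z":-0.05,"spin":-0.1,"fingers":1},
    {"x":-0.43,"y":0.33,"z":-0.05,"spin":-0.1,"fingers":1},
    {"x":-0.48,"y":0.37,"z":-0.05,"spin":-0.1,"fingers":1}
  ]
}}

```text
time_s: 1.4
tcp_pos: [0.5573, -0.1125, 0.2665]
eef_rot: [-180.0, 0.0, -153.3]
contact_force: [0.6, -1.1, 0.4]
gripper_width: 0.0875
gripper_force: 0.0
```

```bash
python3 - <<'E'
from h import *
c,s=shot('wrist','w2.png'); print(s['tcp_pos'],s['eef_rot'])
m=wood(c)
for k in cv2.findContours(m,cv2.RETR_EXTERNAL,cv2.CHAIN_APPROX_NONE)[0]:
    if cv2.contourArea(k)<800: continue
    q=plane(c,k.reshape(-1,2),.042,s); print(cv2.boundingRect(k),cv2.minAreaRect((q[:,:2]*1000).astype(np.float32)))
E
```

```text
[ 0.55725816 -0.1125092   0.26650066] [-1.79998866e+02  8.71654488e-03 -1.53306600e+02]
(251, 348, 48, 38) ((749.8067016601562, -76.10395812988281), (50.332706451416016, 56.03377151489258), 26.646656036376953)
(246, 265, 138, 49) ((639.7017211914062, -77.75315856933594), (57.95905685424805, 155.5448760986328), 26.64784049987793)
(323, 95, 54, 120) ((493.7713928222656, -111.63722229003906), (119.17890930175781, 51.24372100830078), 26.13098907470703)
```

View pics/w2.png

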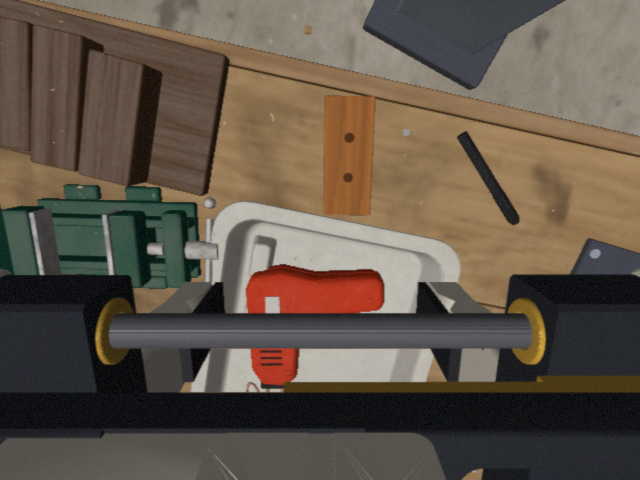

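The wrist view shows the right blank at (349,155), 119 x 51 mm, yaw about 26° and agreeing with the top view. The tray rim lies beyond its far end and the pen's tip is 100 px to the right. I'll grasp 35 mm toward the near end, with TCP height 36 mm so the tips clear the rails later.

Request:
{"fn": "drive_tool", "kwargs": {
  "rows": [
    {"x":0.045,"y":0.015,"z":0.03,"spin":0.008,"fingers":1},
    {"x":0.091,"y":0.03,"z":0.06,"spin":0.008,"fingers":1},
    {"x":0.091,"y":0.03,"z":0.11,"spin":0.008,"fingers":1},
    {"x":0.091,"y":0.03,"z":0.15,"spin":0.008,"fingers":1},
    {"x":0.091,"y":0.03,"z":0.185,"spin":0.008,"fingers":1},
    {"x":0.091,"y":0.03,"z":0.21,"spin":0.008,"fingers":1},
    {"x":0.091,"y":0.03,"z":0.225,"spin":0.008,"fingers":1},
    {"x":0.091,"y":0.03,"z":0.2305,"spin":0.008,"fingers":1},
    {"x":0.091,"y":0.03,"z":0.2305,"spin":0.008,"fingers":1}
  ]
}}

```text
time_s: 2.58
tcp_pos: [0.4617, -0.1286, 0.036]
eef_rot: [180.0, -0.0, -153.8]
contact_force: [0.5, 0.8, -0.0]
gripper_width: 0.0878
gripper_force: 0.0
```

Request:
{"fn": "drive_tool", "kwargs": {
  "rows": [
    {"x":0,"y":0,"z":0,"spin":0,"fingers":-1},
    {"x":0,"y":0,"z":0,"spin":0,"fingers":-1},
    {"x":0,"y":0,"z":0,"spin":0,"fingers":-1},
    {"x":0,"y":0,"z":0,"spin":0,"fingers":-1},
    {"x":0,"y":0,"z":0,"spin":0,"fingers":-1},
    {"x":0,"y":0,"z":0,"spin":0,"fingers":-1}
  ],
  "newtons": 25
}}

```text
time_s: 3.32
tcp_pos: [0.4617, -0.1285, 0.0359]
eef_rot: [180.0, -0.0, -153.8]
contact_force: [-0.4, 0.1, -0.2]
gripper_width: 0.0332
gripper_force: 0.0
```

```bash
python3 - <<'E'
from h import *
c,s=shot('wrist','w3.png'); print(s['tcp_pos'],s['gripper_width'],s['gripper_force'])
c2,_=shot('scene','s3.png'); cv2.imwrite('pics/v3.png',np.hstack([cv2.resize(c['pixels'],(400,300)),cv2.resize(c2['pixels'][100:310,240:520],(400,300))])[:,:,::-1])
E
```

```text
[ 0.46172871 -0.12849798  0.03594789] 0.033199107139123524 0.0
```

View pics/v3.png

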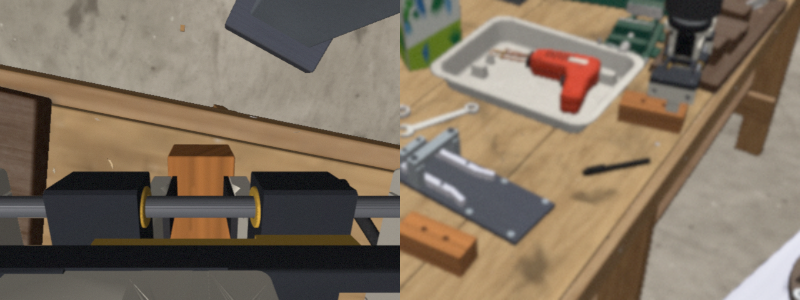

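The left half shows the fingers around the blank at (203,190). The right half shows the fingertips close over the blank's top at (690,95). Width reads 33 mm with no force, so I'll give two more rows to see whether they're still closing on nothing.

Request:
{"fn": "drive_tool", "kwargs": {
  "rows": [
    {"x":0,"y":0,"z":0,"spin":0,"fingers":-1},
    {"x":0,"y":0,"z":0,"spin":0,"fingers":-1}
  ]
}}

```text
time_s: 3.68
tcp_pos: [0.4618, -0.1285, 0.0359]
eef_rot: [-180.0, -0.0, -153.8]
contact_force: [-0.2, -0.4, -0.2]
gripper_width: 0.0054
gripper_force: 0.0
```

```bash
python3 - <<'E'
from h import *
c,s=shot('wrist','w4.png'); c2,_=shot('scene','s4.png')
a=cv2.resize(c['pixels'][200:400,190:450],(400,308)); b=cv2.resize(c2['pixels'][130:240,350:493],(400,308),interpolation=cv2.INTER_CUBIC)
cv2.imwrite('pics/v4.png',np.hstack([a,b])[:,:,::-1])
def proj(c,P):
    Rm=R.from_euler('xyz',c['orientation'],degrees=True).as_matrix(); p=(np.array(P)-c['eye'])@Rm; K=c['intrinsics']
    return K[0,2]-K[0,0]*p[:,0]/p[:,2]*1, K[1,2]+K[1,1]*p[:,1]/p[:,2]
t=s['tcp_pos']; u,v=proj(c2,[t,t-[0,0,.019],t+[0,0,.047]]); print(list(zip((u-350)*2.8+400,(v-130)*2.8)))
E
```

```text
[(np.float64(627.9760376806626), np.float64(129.0549681151073)), (np.float64(624.9246664878779), np.float64(145.40472907977806)), (np.float64(635.7905353255212), np.float64(87.18357309947294))]
```

View pics/v4.png

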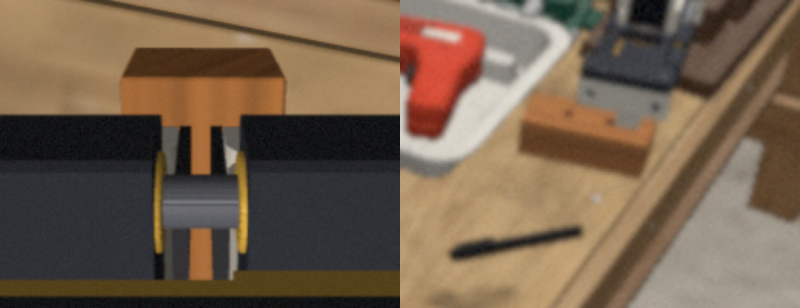

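The left view shows the fingers shut over the blank's top, and the right view shows the tips at about (635,125), just on the top face. The tips are therefore higher than tip_reach implies. I'll probe down gently with the shut fingers to find out where they really are.

Request:
{"fn": "drive_tool", "kwargs": {
  "rows": [
    {"x":0,"y":0,"z":0.0005,"spin":0,"fingers":-1},
    {"x":0,"y":0,"z":0.001,"spin":0,"fingers":-1},
    {"x":0,"y":0,"z":0.001,"spin":0,"fingers":-1}
  ]
}}

```text
time_s: 4.15
tcp_pos: [0.4617, -0.1285, 0.0349]
eef_rot: [180.0, -0.0, -153.8]
contact_force: [0.4, -0.3, 0.1]
gripper_width: 0.0005
gripper_force: 0.0
```

Request:
{"fn": "drive_tool", "kwargs": {
  "rows": [
    {"x":0,"y":0,"z":0.001,"spin":0,"fingers":-1},
    {"x":0,"y":0,"z":0.002,"spin":0,"fingers":-1},
    {"x":0,"y":0,"z":0.002,"spin":0,"fingers":-1}
  ]
}}

```text
time_s: 4.53
tcp_pos: [0.4616, -0.1285, 0.0328]
eef_rot: [180.0, -0.0, -153.8]
contact_force: [0.1, -0.3, 0.4]
gripper_width: 0.0007
gripper_force: 0.0
```

Request:
{"fn": "drive_tool", "kwargs": {
  "rows": [
    {"x":0,"y":0,"z":0.001,"spin":0,"fingers":-1},
    {"x":0,"y":0,"z":0.002,"spin":0,"fingers":-1},
    {"x":0,"y":0,"z":0.002,"spin":0,"fingers":-1}
  ]
}}

```text
time_s: 4.9
tcp_pos: [0.4617, -0.1285, 0.0309]
eef_rot: [180.0, -0.0, -153.8]
contact_force: [-0.8, -0.3, 0.0]
gripper_width: 0.0007
gripper_force: 0.0
```

Request:
{"fn": "drive_tool", "kwargs": {
  "rows": [
    {"x":0,"y":0,"z":0.001,"spin":0,"fingers":-1},
    {"x":0,"y":0,"z":0.002,"spin":0,"fingers":-1},
    {"x":0,"y":0,"z":0.002,"spin":0,"fingers":-1}
  ]
}}

```text
time_s: 5.28
tcp_pos: [0.4619, -0.1285, 0.0301]
eef_rot: [-180.0, 0.0, -153.7]
contact_force: [-5.5, 1.9, 17.1]
gripper_width: 0.0004
gripper_force: 8.3
```

Contact comes at reported z = 0.0305. The open tips in picture w2 (gap of 193 px between columns 224 and 417) also place the tips about 9 mm *behind* the reported TCP. The two agree: the true grasp point is about 28 mm above the reported TCP, and this blank is about 40 mm tall. I'll rise, open and regrasp at reported z ≈ 0.008.

Request:
{"fn": "drive_tool", "kwargs": {
  "rows": [
    {"x":0,"y":0,"z":-0.008,"spin":0,"fingers":-1},
    {"x":0,"y":0,"z":-0.016,"spin":0,"fingers":1},
    {"x":0,"y":0,"z":-0.016,"spin":0,"fingers":1},
    {"x":0,"y":0,"z":-0.016,"spin":0,"fingers":1},
    {"x":0,"y":0,"z":-0.016,"spin":0,"fingers":1},
    {"x":0,"y":0,"z":-0.016,"spin":0,"fingers":1},
    {"x":0,"y":0,"z":-0.016,"spin":0,"fingers":1},
    {"x":0,"y":0,"z":-0.016,"spin":0,"fingers":1},
    {"x":0,"y":0,"z":-0.016,"spin":0,"fingers":1},
    {"x":0,"y":0,"z":-0.016,"spin":0,"fingers":1}
  ]
}}

```text
time_s: 6.52
tcp_pos: [0.4617, -0.1285, 0.0449]
eef_rot: [180.0, -0.0, -153.8]
contact_force: [-0.4, 0.2, -0.4]
gripper_width: 0.0842
gripper_force: 0.0
```

```bash
python3 - <<'E'
from h import *
c,s=shot('wrist','w5.png'); print(s['tcp_pos'],s['gripper_width'])
m=wood(c); m[270:]=0
for k in cv2.findContours(m,cv2.RETR_EXTERNAL,cv2.CHAIN_APPROX_NONE)[0]:
    if cv2.contourArea(k)<800: continue
    print(cv2.boundingRect(k))
    for row in (240,255,262): 
        x=np.flatnonzero(m[row,200:440])+200; q=plane(c,[(x.min(),row),(x.max(),row)],.040,s); print(row,x.min(),x.max(),q.round(4).tolist())
# tool-y of middle
    Rt=R.from_euler('xyz',s['eef_rot'],degrees=True); print(((Rt.inv().apply(q-s['tcp_pos'])))*1000)
c,_=shot('top','t5.png'); m=wood(c)
for k in cv2.findContours(m,cv2.RETR_EXTERNAL,cv2.CHAIN_APPROX_NONE)[0]:
    if cv2.contourArea(k)>150: print('top',cv2.boundingRect(k))
E
```

```text
[ 0.4617258  -0.12849536  0.04493987] 0.08418161046496353
(270, 227, 103, 43)
240 274 369 [[0.4486, -0.1593, 0.04], [0.4285, -0.1184, 0.04]]
255 271 371 [[0.4561, -0.1575, 0.04], [0.4347, -0.114, 0.04]]
262 271 372 [[0.4594, -0.1561, 0.04], [0.4376, -0.1119, 0.04]]
[[ 14.30631158 -23.7046122    4.94002313]
 [ 14.26763334  25.52898382   4.94172515]]
top (143, 223, 43, 21)
top (250, 210, 33, 51)
top (2, 155, 31, 59)
top (420, 135, 58, 68)
```

Request:
{"fn": "drive_tool", "kwargs": {
  "rows": [
    {"x":0,"y":0.001,"z":0.006,"spin":0,"fingers":1},
    {"x":0,"y":0.001,"z":0.012,"spin":0,"fingers":1},
    {"x":0,"y":0.001,"z":0.018,"spin":0,"fingers":1},
    {"x":0,"y":0.001,"z":0.024,"spin":0,"fingers":1},
    {"x":0,"y":0.001,"z":0.03,"spin":0,"fingers":1},
    {"x":0,"y":0.001,"z":0.036,"spin":0,"fingers":1}
  ]
}}

```text
time_s: 7.38
tcp_pos: [0.4613, -0.1276, 0.0085]
eef_rot: [180.0, -0.0, -153.8]
contact_force: [-0.3, -0.7, -0.5]
gripper_width: 0.0873
gripper_force: 0.0
```

Request:
{"fn": "drive_tool", "kwargs": {
  "rows": [
    {"x":0,"y":0,"z":0,"spin":0,"fingers":-1},
    {"x":0,"y":0,"z":0,"spin":0,"fingers":-1},
    {"x":0,"y":0,"z":0,"spin":0,"fingers":-1},
    {"x":0,"y":0,"z":0,"spin":0,"fingers":-1},
    {"x":0,"y":0,"z":0,"spin":0,"fingers":-1},
    {"x":0,"y":0,"z":0,"spin":0,"fingers":-1},
    {"x":0,"y":0,"z":0,"spin":0,"fingers":-1}
  ],
  "newtons": 30
}}

```text
time_s: 8.25
tcp_pos: [0.4614, -0.1276, 0.0091]
eef_rot: [-180.0, 0.0, -153.8]
contact_force: [-1.1, 0.9, 2.3]
gripper_width: 0.0494
gripper_force: 30.0
```

Gripped at 49.4 mm and 30 N. I'll lift while I refine the gauge pose.

Request:
{"fn": "drive_tool", "kwargs": {
  "rows": [
    {"x":0,"y":0,"z":-0.01,"spin":0,"fingers":-1},
    {"x":0,"y":0,"z":-0.03,"spin":0,"fingers":-1},
    {"x":0,"y":0,"z":-0.06,"spin":0,"fingers":-1},
    {"x":0,"y":0,"z":-0.1,"spin":0,"fingers":-1},
    {"x":0,"y":0,"z":-0.13,"spin":0,"fingers":-1},
    {"x":0,"y":0,"z":-0.13,"spin":0,"fingers":-1}
  ]
}}

```text
time_s: 9.0
tcp_pos: [0.4627, -0.1275, 0.1416]
eef_rot: [-179.9, 0.3, -153.8]
contact_force: [0.2, 0.4, -2.4]
gripper_width: 0.05
gripper_force: 30.0
```

```bash
python3 - <<'E'
from h import *
c,s=load('top0.png')
g=c['pixels'].max(2).astype(int)
L=[];Rr=[]
for v in range(185,258,3):
    # plate left/right edges: transitions dark (<80) 
    row=cv2.GaussianBlur(c['pixels'],(3,3),0)[v].max(1); d=np.flatnonzero(row<85); d=d[(d>285)&(d<355)]
    if len(d): L.append((d[0],v));Rr.append((d[-1],v))
def line(P):
    q=plane(c,P,.01)[:,:2]; 
    vx,vy,x,y=cv2.fitLine(q.astype(np.float32),cv2.DIST_HUBER,0,.001,.001).ravel(); return np.degrees(np.arctan(vy/vx)),x,y
for P in (L,Rr): print(P[::5],line(P))
q=plane(c,[(303.9,263.9),(345.4,257.1),(288.6,161.4),(329.6,155.4)],.01);print(q.round(4).tolist())
print(np.linalg.norm(q[0]-q[1]),np.linalg.norm(q[0]-q[2]),np.linalg.norm(q[1]-q[3]))
E
```

```text
[(np.int64(293), 185), (np.int64(294), 200), (np.int64(297), 215), (np.int64(299), 230), (np.int64(301), 245)] (np.float32(10.371317), np.float32(0.5420227), np.float32(0.3190499))
[(np.int64(333), 185), (np.int64(336), 200), (np.int64(338), 215), (np.int64(341), 230), (np.int64(343), 245)] (np.float32(9.852544), np.float32(0.5446608), np.float32(0.20979302))
[[0.4298, 0.2985, 0.01], [0.4507, 0.1911, 0.01], [0.701, 0.348, 0.01], [0.721, 0.2394, 0.01]]
0.10951677949673942 0.27567894574614515 0.27458902716253464
```

Request:
{"fn": "drive_tool", "kwargs": {
  "rows": [
    {"x":-0.02,"y":0.02,"z":-0.01,"spin":0.02,"fingers":-1},
    {"x":-0.06,"y":0.06,"z":-0.03,"spin":0.06,"fingers":-1},
    {"x":-0.1,"y":0.1,"z":-0.04,"spin":0.1,"fingers":-1},
    {"x":-0.14,"y":0.14,"z":-0.04,"spin":0.14,"fingers":-1},
    {"x":-0.18,"y":0.18,"z":-0.04,"spin":0.18,"fingers":-1},
    {"x":-0.22,"y":0.22,"z":-0.04,"spin":0.22,"fingers":-1},
    {"x":-0.255,"y":0.255,"z":-0.04,"spin":0.25,"fingers":-1},
    {"x":-0.28,"y":0.28,"z":-0.04,"spin":0.27,"fingers":-1},
    {"x":-0.3,"y":0.3,"z":-0.04,"spin":0.281,"fingers":-1},
    {"x":-0.3,"y":0.3,"z":-0.04,"spin":0.281,"fingers":-1}
  ]
}}

```text
time_s: 10.25
tcp_pos: [0.5973, 0.2754, 0.1767]
eef_rot: [-179.9, -0.2, -169.8]
contact_force: [-1.0, -0.6, -2.5]
gripper_width: 0.0497
gripper_force: 30.0
```

```bash
python3 - <<'E'
from h import *
c,s=shot('wrist','w6.png'); print(s['tcp_pos'],s['eef_rot'],s['gripper_width'])
E
```

```text
[0.59732166 0.27542893 0.17666346] [-1.79935953e+02 -1.62772974e-01 -1.69795035e+02] 0.04974656181438754
```

View pics/w6.png

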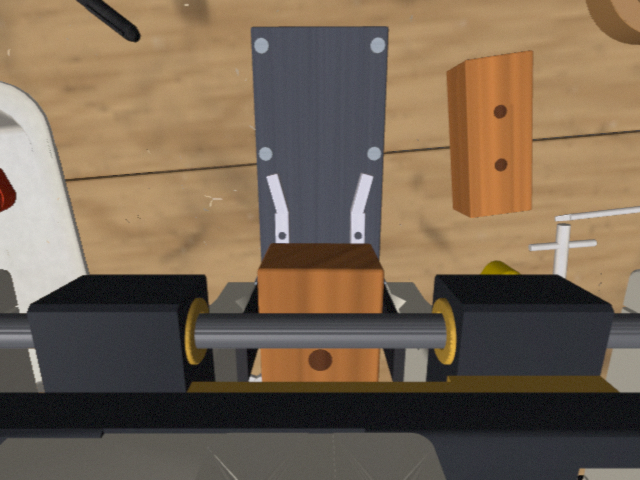

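The view shows the plate from its front edge (row 27, columns 252 to 388) to the rails (inner faces near (288,235) and (351,235)). The held blank is centred at column 320, and the left blank is at (497,135), undisturbed. Next I'll fit the plate's edges.

```bash
python3 - <<'E'
from h import *
c,s=load('w6.png'); v8=cv2.GaussianBlur(c['pixels'],(3,3),0).max(2)
L=[];Rr=[];F=[]
for v in range(36,232,4):
    d=np.flatnonzero(v8[v,235:405]<100)+235; L.append((d[0]-.5,v)); Rr.append((d[-1]+.5,v))
for u in range(260,382,4):
    d=np.flatnonzero(v8[5:60,u]<100)+5; F.append((u,d[0]-.5))
def line(P):
    q=plane(c,P,.01,s)[:,:2]; vx,vy,x,y=cv2.fitLine(q.astype(np.float32),cv2.DIST_HUBER,0,.001,.001).ravel(); return np.array([vx,vy]),np.array([x,y])
(l,pl),(rr,pr),(f,pf)=map(line,(L,Rr,F))
ang=[np.degrees(np.arctan2(*(w*np.sign(w[0]))[::-1])) for w in (l,rr)]; fa=np.degrees(np.arctan2(f[1],f[0]))
a=np.radians(np.mean(ang)); ex=np.array([np.cos(a),np.sin(a)]);ey=np.array([-ex[1],ex[0]])
print('ang',ang,fa,'width',(pl-pr)@ey)
ymid=((pl+pr)/2)@ey; xo=pf@ex+.145; O=ex*xo+ey*ymid; print('origin',O,np.degrees(a))
t=s['tcp_pos'][:2]; print('tcp in gauge',(t-O)@ex,(t-O)@ey)
# near end of blank: corners
m=wood(c,(3,110,60)); m[:,:235]=0;m[:,405:]=0;m[:235]=0
for row in (272,280): 
    x=np.flatnonzero(m[row]); q=plane(c,[(x.min(),row),(x.max(),row)],s['tcp_pos'][2]+.031,s)[:,:2]; print(row,x.min(),x.max(),'blank in gauge',[( (p-O)@ex,(p-O)@ey) for p in q])
for row in range(236,275,3):
    x=np.flatnonzero(m[row]); print(row,x.min() if len(x) else 0,x.max() if len(x) else 0,c['pixels'][row,320])
E
```

```text
ang [np.float32(10.21168), np.float32(10.303601)] -79.8525 width -0.110404976
origin [0.581387 0.272132] 10.25764
tcp in gauge 0.016267087393222746 0.00040666478144289807
272 257 383 blank in gauge [(np.float64(-0.005544439900281066), np.float64(-0.02400938038435791)), (np.float64(-0.005482768025097461), np.float64(0.02505850686299521))]
280 257 383 blank in gauge [(np.float64(-0.002233424071622781), np.float64(-0.024158938517703645)), (np.float64(-0.002172659348196399), np.float64(0.02519671482181555))]
236 0 0 [81 85 95]
239 0 0 [80 82 94]
242 0 0 [80 81 90]
245 270 370 [73 48 29]
248 269 370 [74 44 26]
251 267 373 [73 46 24]
254 266 374 [68 42 20]
257 264 376 [69 41 16]
260 263 377 [68 41 22]
263 262 379 [73 47 25]
266 260 381 [73 45 25]
269 258 382 [132  82  40]
272 257 383 [176 112  58]
```

Gauge origin is (0.5814, 0.2721), yaw 10.26°. The measured plate width of 110.4 mm fits the stated 112. The blank's middle sits 36.6 mm ahead of the TCP. I'll back off over the open plate and lower.

Request:
{"fn": "drive_tool", "kwargs": {
  "rows": [
    {"x":0.03,"y":0,"z":0,"spin":0,"fingers":-1},
    {"x":0.07,"y":0,"z":0,"spin":0,"fingers":-1},
    {"x":0.11,"y":0,"z":0,"spin":0,"fingers":-1},
    {"x":0.133,"y":-0.0005,"z":0.01,"spin":0,"fingers":-1},
    {"x":0.133,"y":-0.0005,"z":0.04,"spin":0,"fingers":-1},
    {"x":0.133,"y":-0.0005,"z":0.08,"spin":0,"fingers":-1},
    {"x":0.133,"y":-0.0005,"z":0.11,"spin":0,"fingers":-1},
    {"x":0.133,"y":-0.0005,"z":0.135,"spin":0,"fingers":-1},
    {"x":0.133,"y":-0.0005,"z":0.145,"spin":0,"fingers":-1},
    {"x":0.133,"y":-0.0005,"z":0.145,"spin":0,"fingers":-1}
  ]
}}

```text
time_s: 11.55
tcp_pos: [0.4667, 0.2494, 0.0337]
eef_rot: [-180.0, -0.1, -169.9]
contact_force: [0.3, 0.2, -1.1]
gripper_width: 0.0497
gripper_force: 30.0
```

Request:
{"fn": "drive_tool", "kwargs": {
  "rows": [
    {"x":0,"y":0,"z":0.005,"spin":0,"fingers":-1},
    {"x":0,"y":0,"z":0.009,"spin":0,"fingers":-1},
    {"x":0,"y":0,"z":0.012,"spin":0,"fingers":-1},
    {"x":0,"y":0,"z":0.013,"spin":0,"fingers":-1},
    {"x":0,"y":0,"z":0.013,"spin":0,"fingers":-1}
  ]
}}

```text
time_s: 12.18
tcp_pos: [0.467, 0.2502, 0.021]
eef_rot: [-180.0, -0.0, -169.9]
contact_force: [0.7, 1.0, -2.4]
gripper_width: 0.0495
gripper_force: 30.0
```

Request:
{"fn": "drive_tool", "kwargs": {
  "rows": [
    {"x":0,"y":0.001,"z":0.0005,"spin":-0.002,"fingers":-1},
    {"x":0,"y":0.001,"z":0.001,"spin":-0.002,"fingers":-1},
    {"x":0,"y":0.001,"z":0.0015,"spin":-0.002,"fingers":-1},
    {"x":0,"y":0.001,"z":0.0015,"spin":-0.002,"fingers":-1}
  ]
}}

```text
time_s: 12.68
tcp_pos: [0.4668, 0.2512, 0.0194]
eef_rot: [-180.0, -0.0, -169.8]
contact_force: [-0.0, 0.2, -2.8]
gripper_width: 0.0499
gripper_force: 30.0
```

Request:
{"fn": "drive_tool", "kwargs": {
  "rows": [
    {"x":0,"y":0,"z":0.0005,"spin":0,"fingers":-1},
    {"x":0,"y":0,"z":0.001,"spin":0,"fingers":-1},
    {"x":0,"y":0,"z":0.001,"spin":0,"fingers":-1}
  ]
}}

```text
time_s: 13.05
tcp_pos: [0.4668, 0.2512, 0.0192]
eef_rot: [180.0, 0.0, -169.7]
contact_force: [-3.2, -1.2, 6.7]
gripper_width: 0.0497
gripper_force: 30.0
```

The blank is seated flat on the plate. I'll ease the grip and slide it gently toward the bar; the front end reaches the bar after 80 mm.

Request:
{"fn": "drive_tool", "kwargs": {
  "rows": [
    {"x":0,"y":0,"z":-0.0005,"spin":0,"fingers":-1},
    {"x":-0.005,"y":0,"z":-0.0005,"spin":0,"fingers":-1},
    {"x":-0.013,"y":0,"z":-0.0005,"spin":0,"fingers":-1},
    {"x":-0.021,"y":0,"z":-0.0005,"spin":0,"fingers":-1},
    {"x":-0.029,"y":0,"z":-0.0005,"spin":0,"fingers":-1},
    {"x":-0.037,"y":0,"z":-0.0005,"spin":0,"fingers":-1},
    {"x":-0.045,"y":0,"z":-0.0005,"spin":0,"fingers":-1},
    {"x":-0.053,"y":0,"z":-0.0005,"spin":0,"fingers":-1},
    {"x":-0.06,"y":0,"z":-0.0005,"spin":0,"fingers":-1},
    {"x":-0.065,"y":0,"z":-0.0005,"spin":0,"fingers":-1}
  ],
  "newtons": 12
}}

```text
time_s: 14.3
tcp_pos: [0.5315, 0.2628, 0.0191]
eef_rot: [-180.0, -0.0, -169.8]
contact_force: [-5.0, -0.9, 6.8]
gripper_width: 0.0501
gripper_force: 12.0
```

Request:
{"fn": "drive_tool", "kwargs": {
  "rows": [
    {"x":-0.003,"y":0,"z":-0.0005,"spin":0,"fingers":-1},
    {"x":-0.006,"y":0,"z":-0.0005,"spin":0,"fingers":-1},
    {"x":-0.009,"y":0,"z":-0.0005,"spin":0,"fingers":-1},
    {"x":-0.012,"y":0,"z":-0.0005,"spin":0,"fingers":-1},
    {"x":-0.015,"y":0,"z":-0.0005,"spin":0,"fingers":-1},
    {"x":-0.017,"y":0,"z":-0.0005,"spin":0,"fingers":-1},
    {"x":-0.019,"y":0,"z":-0.0005,"spin":0,"fingers":-1}
  ]
}}

```text
time_s: 15.18
tcp_pos: [0.5495, 0.2661, 0.0194]
eef_rot: [-180.0, -0.0, -169.8]
contact_force: [-0.1, -0.6, -1.6]
gripper_width: 0.0498
gripper_force: 12.0
```

The front end is at about gauge x = 64, past the bar's near face at 60, with no resistance. On gently.

Request:
{"fn": "drive_tool", "kwargs": {
  "rows": [
    {"x":-0.002,"y":0,"z":0,"spin":0,"fingers":-1},
    {"x":-0.004,"y":0,"z":0,"spin":0,"fingers":-1},
    {"x":-0.006,"y":0,"z":0,"spin":0,"fingers":-1},
    {"x":-0.008,"y":0,"z":0,"spin":0,"fingers":-1}
  ]
}}

```text
time_s: 15.68
tcp_pos: [0.5575, 0.2676, 0.0194]
eef_rot: [-180.0, -0.0, -169.8]
contact_force: [0.1, 0.1, -1.3]
gripper_width: 0.0498
gripper_force: 12.0
```

Request:
{"fn": "drive_tool", "kwargs": {
  "rows": [
    {"x":-0.004,"y":0,"z":0,"spin":0,"fingers":-1},
    {"x":-0.009,"y":0,"z":0,"spin":0,"fingers":-1},
    {"x":-0.014,"y":0,"z":0,"spin":0,"fingers":-1},
    {"x":-0.019,"y":0,"z":0,"spin":0,"fingers":-1},
    {"x":-0.024,"y":0,"z":0,"spin":0,"fingers":-1},
    {"x":-0.028,"y":0,"z":0,"spin":0,"fingers":-1},
    {"x":-0.032,"y":0,"z":0,"spin":0,"fingers":-1},
    {"x":-0.035,"y":0,"z":0,"spin":0,"fingers":-1}
  ]
}}

```text
time_s: 16.68
tcp_pos: [0.592, 0.2738, 0.0194]
eef_rot: [180.0, -0.0, -169.8]
contact_force: [-0.4, -0.2, -1.1]
gripper_width: 0.0503
gripper_force: 12.0
```

It passes the bar, with 8 mm to go to the stop.

Request:
{"fn": "drive_tool", "kwargs": {
  "rows": [
    {"x":-0.002,"y":0,"z":0.0003,"spin":0,"fingers":-1},
    {"x":-0.004,"y":0,"z":0.0003,"spin":0,"fingers":-1},
    {"x":-0.005,"y":0,"z":0.0003,"spin":0,"fingers":-1},
    {"x":-0.006,"y":0,"z":0.0003,"spin":0,"fingers":-1},
    {"x":-0.007,"y":0,"z":0.0003,"spin":0,"fingers":-1}
  ]
}}

```text
time_s: 17.3
tcp_pos: [0.5985, 0.275, 0.0192]
eef_rot: [-180.0, -0.0, -169.8]
contact_force: [-4.8, 1.2, 2.9]
gripper_width: 0.0497
gripper_force: 12.0
```

Request:
{"fn": "drive_tool", "kwargs": {
  "rows": [
    {"x":-0.0005,"y":0,"z":0,"spin":0,"fingers":-1},
    {"x":-0.001,"y":0,"z":0,"spin":0,"fingers":-1},
    {"x":-0.001,"y":0,"z":0,"spin":0,"fingers":-1}
  ]
}}

```text
time_s: 17.68
tcp_pos: [0.5985, 0.2749, 0.0192]
eef_rot: [-180.0, -0.1, -169.8]
contact_force: [-6.6, 0.3, 5.1]
gripper_width: 0.0503
gripper_force: 12.0
```

Request:
{"fn": "drive_tool", "kwargs": {
  "rows": [
    {"x":-0.001,"y":0,"z":-0.0003,"spin":0,"fingers":-1},
    {"x":-0.0015,"y":0,"z":-0.0003,"spin":0,"fingers":-1},
    {"x":-0.0015,"y":0,"z":-0.0003,"spin":0,"fingers":-1},
    {"x":-0.0015,"y":0,"z":-0.0003,"spin":0,"fingers":-1},
    {"x":-0.0015,"y":0,"z":-0.0003,"spin":0,"fingers":-1}
  ]
}}

```text
time_s: 18.3
tcp_pos: [0.5988, 0.2746, 0.0192]
eef_rot: [-179.9, -0.2, -169.8]
contact_force: [-10.3, -0.9, 5.9]
gripper_width: 0.0497
gripper_force: 12.0
```

```bash
python3 - <<'E'
from h import *
c,s=shot('wrist','w7.png'); print(s['tcp_pos'],s['contact_force'])
O=np.array([.581387,.272132]);a=np.radians(10.2576);ex=np.array([np.cos(a),np.sin(a)]);ey=np.array([-ex[1],ex[0]])
m=wood(c,(3,110,120)); m[:,:240]=0;m[:,400:]=0;m[:220]=0
row=next(v for v in range(220,300) if (m[v]>0).sum()>60); x=np.flatnonzero(m[row])
print(row,x.min(),x.max(),[((p-O)@ex,(p-O)@ey) for p in plane(c,[(x.min(),row),(x.max(),row)],.05,s)[:,:2]])
E
```

```text
[0.59881594 0.27456274 0.01916965] [-10.34792197  -0.92522711   5.93094382]
268 259 380 [(np.float64(-0.005757220040359497), np.float64(-0.024319407464127096)), (np.float64(-0.005715595134289233), np.float64(0.022731571275489422))]
```

Force builds to 10 N with no advance, and the near end is at gauge x ≈ -5.7 (nominal -5), so it's home. I'll hold briefly, then release.

Request:
{"fn": "drive_tool", "kwargs": {
  "rows": [
    {"x":0,"y":0,"z":0,"spin":0,"fingers":-1},
    {"x":0,"y":0,"z":0,"spin":0,"fingers":-1},
    {"x":0,"y":0,"z":0,"spin":0,"fingers":-1},
    {"x":0,"y":0,"z":0,"spin":0,"fingers":-1},
    {"x":0,"y":0,"z":0,"spin":0,"fingers":-1},
    {"x":0,"y":0,"z":0,"spin":0,"fingers":-1}
  ]
}}

```text
time_s: 19.1
tcp_pos: [0.5988, 0.2746, 0.0192]
eef_rot: [-179.9, -0.2, -169.8]
contact_force: [-9.9, -0.1, 5.6]
gripper_width: 0.0499
gripper_force: 12.0
```

Request:
{"fn": "drive_tool", "kwargs": {
  "rows": [
    {"x":0,"y":0,"z":0,"spin":0,"fingers":0.5},
    {"x":0,"y":0,"z":0,"spin":0,"fingers":0.5},
    {"x":0.002,"y":0,"z":0,"spin":0,"fingers":0.5},
    {"x":0.002,"y":0,"z":0,"spin":0,"fingers":0.5},
    {"x":0.002,"y":0,"z":-0.01,"spin":0,"fingers":0.5},
    {"x":0.002,"y":0,"z":-0.03,"spin":0,"fingers":0.5},
    {"x":0.002,"y":0,"z":-0.07,"spin":0,"fingers":0.5},
    {"x":0.002,"y":0,"z":-0.12,"spin":0,"fingers":0.5},
    {"x":0.002,"y":0,"z":-0.15,"spin":0,"fingers":0.5},
    {"x":0.002,"y":0,"z":-0.15,"spin":0,"fingers":0.5}
  ]
}}

```text
time_s: 20.35
tcp_pos: [0.6007, 0.2761, 0.1738]
eef_rot: [179.8, 0.3, -169.7]
contact_force: [-0.2, -0.1, -0.4]
gripper_width: 0.0658
gripper_force: 0.0
```

Request:
{"fn": "drive_tool", "kwargs": {
  "rows": [
    {"x":0.0,"y":-0.04,"z":-0.02,"spin":0,"fingers":0.5},
    {"x":0,"y":-0.1,"z":-0.03,"spin":0,"fingers":0.5},
    {"x":0,"y":-0.16,"z":-0.03,"spin":0,"fingers":0.5},
    {"x":0,"y":-0.22,"z":-0.03,"spin":0,"fingers":0.5},
    {"x":0,"y":-0.28,"z":-0.03,"spin":0,"fingers":0.5},
    {"x":0,"y":-0.34,"z":-0.03,"spin":0,"fingers":0.5},
    {"x":0,"y":-0.4,"z":-0.03,"spin":0,"fingers":0.5},
    {"x":0,"y":-0.4,"z":-0.03,"spin":0,"fingers":0.5}
  ]
}}

```text
time_s: 21.35
tcp_pos: [0.6698, -0.1228, 0.1983]
eef_rot: [-180.0, -0.1, -170.0]
contact_force: [-0.2, 0.6, -0.4]
gripper_width: 0.0661
gripper_force: 0.0
```

```bash
python3 - <<'E'
from h import *
c,s=shot('top','t8.png'); print(s['tcp_pos'],s['contact_force'],s['time_s'])
c2,_=shot('scene','s8.png')
a=cv2.resize(c['pixels'][140:290,220:420],(400,300),interpolation=cv2.INTER_CUBIC); b=cv2.resize(c2['pixels'][170:300,190:363],(400,300),interpolation=cv2.INTER_CUBIC)
cv2.imwrite('pics/v8.png',np.hstack([a,b])[:,:,::-1])
E
```

```text
[ 0.66981196 -0.12275637  0.19827054] [-0.23647762  0.58503917 -0.38518606] 21.35
```

View pics/v8.png

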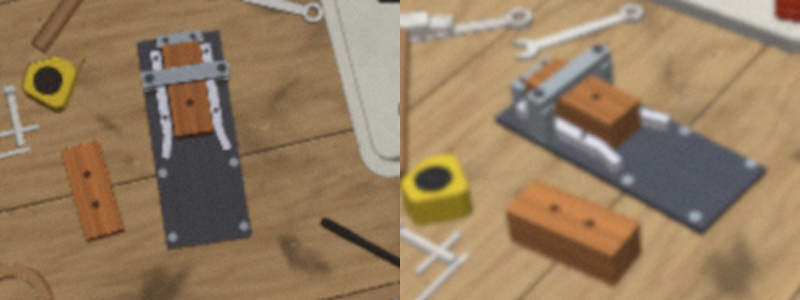

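The picture shows the blank under the bar and against the stop at (187,88), with the other things as they were. One quick check of the near end in numbers, then I'll hand in.

```bash
python3 - <<'E'
from h import *
c,s=load('t8.png'); O=np.array([.581387,.272132]);a=np.radians(10.2576);ex=np.array([np.cos(a),np.sin(a)]);ey=np.array([-ex[1],ex[0]])
m=wood(c); m[:,:298]=0;m[:,335:]=0;m[:155]=0;m[215:]=0
v,u=np.nonzero(m); q=plane(c,np.c_[u,v],.05)[:,:2]-O; x,y=q@ex,q@ey
print('x',np.percentile(x,[1,99]),'y',np.percentile(y,[2,98]))
E
```

```text
x [-0.00711769  0.11133877] y [-0.02397688  0.02272843]
```

The top camera gives -7 to 111 mm, within its error, but to be certain I'll nudge the near end gently with shut fingers.

Request:
{"fn": "drive_tool", "kwargs": {
  "rows": [
    {"x":0.01,"y":0.06,"z":0,"spin":0,"fingers":-1},
    {"x":0.02,"y":0.12,"z":0,"spin":0,"fingers":-1},
    {"x":0.03,"y":0.18,"z":0,"spin":0,"fingers":-1},
    {"x":0.04,"y":0.24,"z":0,"spin":0,"fingers":-1},
    {"x":0.05,"y":0.3,"z":0,"spin":0,"fingers":-1},
    {"x":0.06,"y":0.36,"z":0,"spin":0,"fingers":-1},
    {"x":0.064,"y":0.404,"z":0,"spin":-0.004,"fingers":-1},
    {"x":0.064,"y":0.404,"z":0.04,"spin":-0.004,"fingers":-1},
    {"x":0.064,"y":0.404,"z":0.08,"spin":-0.004,"fingers":-1},
    {"x":0.064,"y":0.404,"z":0.08,"spin":-0.004,"fingers":-1}
  ]
}}

```text
time_s: 22.7
tcp_pos: [0.5328, 0.2673, 0.1168]
eef_rot: [-179.8, -0.3, -169.4]
contact_force: [0.0, -0.7, 0.6]
gripper_width: 0.001
gripper_force: 0.0
```

```bash
python3 - <<'E'
from h import *
s=sensors.get_state(); O=np.array([.581387,.272132]);a=np.radians(10.2576);ex=np.array([np.cos(a),np.sin(a)]);ey=np.array([-ex[1],ex[0]])
t=s['tcp_pos'];d=t[:2]-O; print(t,s['eef_rot'],d@ex,d@ey,s['gripper_width'])
E
```

```text
[0.53277882 0.26733902 0.11677228] [-179.83131751   -0.30855016 -169.42556775] -0.04868478700180033 0.003939486930635571 0.001025251925043806
```

Request:
{"fn": "drive_tool", "kwargs": {
  "rows": [
    {"x":0,"y":-0.003,"z":0.03,"spin":0.005,"fingers":-1},
    {"x":0,"y":-0.003,"z":0.06,"spin":0.005,"fingers":-1},
    {"x":0,"y":-0.003,"z":0.08,"spin":0.005,"fingers":-1},
    {"x":0,"y":-0.003,"z":0.091,"spin":0.005,"fingers":-1},
    {"x":-0.006,"y":-0.003,"z":0.091,"spin":0.005,"fingers":-1},
    {"x":-0.014,"y":-0.003,"z":0.091,"spin":0.005,"fingers":-1},
    {"x":-0.02,"y":-0.003,"z":0.091,"spin":0.005,"fingers":-1},
    {"x":-0.025,"y":-0.003,"z":0.091,"spin":0.005,"fingers":-1},
    {"x":-0.028,"y":-0.003,"z":0.091,"spin":0.005,"fingers":-1}
  ]
}}

```text
time_s: 23.82
tcp_pos: [0.564, 0.2698, 0.0286]
eef_rot: [180.0, 0.0, -169.8]
contact_force: [-0.1, 0.3, -0.8]
gripper_width: 0.0007
gripper_force: 0.0
```

Request:
{"fn": "drive_tool", "kwargs": {
  "rows": [
    {"x":-0.001,"y":0,"z":0,"spin":0,"fingers":-1},
    {"x":-0.002,"y":0,"z":0,"spin":0,"fingers":-1},
    {"x":-0.003,"y":0,"z":0,"spin":0,"fingers":-1},
    {"x":-0.003,"y":0,"z":0,"spin":0,"fingers":-1}
  ]
}}

```text
time_s: 24.32
tcp_pos: [0.5651, 0.2698, 0.0283]
eef_rot: [-180.0, -0.1, -169.8]
contact_force: [-5.2, 0.5, 4.3]
gripper_width: 0.0005
gripper_force: 2.8
```

Request:
{"fn": "drive_tool", "kwargs": {
  "rows": [
    {"x":-0.0005,"y":0,"z":0,"spin":0,"fingers":-1},
    {"x":-0.001,"y":0,"z":0,"spin":0,"fingers":-1},
    {"x":-0.0015,"y":0,"z":0,"spin":0,"fingers":-1},
    {"x":-0.0015,"y":0,"z":0,"spin":0,"fingers":-1},
    {"x":-0.0015,"y":0,"z":0,"spin":0,"fingers":-1}
  ]
}}

```text
time_s: 24.95
tcp_pos: [0.5652, 0.2697, 0.0283]
eef_rot: [-179.9, -0.3, -169.8]
contact_force: [-11.6, 0.8, 7.8]
gripper_width: 0.0007
gripper_force: 5.7
```

11.6 N with no movement, so the blank is firmly on the stop. I'll hold a moment, ease off and retreat.

Request:
{"fn": "drive_tool", "kwargs": {
  "rows": [
    {"x":0,"y":0,"z":0,"spin":0,"fingers":-1},
    {"x":0,"y":0,"z":0,"spin":0,"fingers":-1},
    {"x":0,"y":0,"z":0,"spin":0,"fingers":-1},
    {"x":0.004,"y":0,"z":0,"spin":0,"fingers":-1},
    {"x":0.015,"y":0,"z":0,"spin":0,"fingers":-1},
    {"x":0.03,"y":0,"z":-0.01,"spin":0,"fingers":-1},
    {"x":0.03,"y":0,"z":-0.06,"spin":0,"fingers":-1},
    {"x":0.03,"y":0,"z":-0.12,"spin":0,"fingers":-1},
    {"x":0.03,"y":0,"z":-0.16,"spin":0,"fingers":-1},
    {"x":0.03,"y":0,"z":-0.16,"spin":0,"fingers":-1}
  ]
}}

```text
time_s: 26.2
tcp_pos: [0.5395, 0.2664, 0.1934]
eef_rot: [179.8, 0.4, -169.8]
contact_force: [0.5, 0.4, -1.3]
gripper_width: 0.0003
gripper_force: 0.0
```

```bash
python3 - <<'E'
from h import *
s=sensors.get_state(); print(s['tcp_pos'],s['contact_force'],s['time_s']); print(r.close_job())
E
```

```text
[0.53950835 0.26641243 0.1933666 ] [ 0.50324623  0.41548774 -1.2878349 ] 26.2
the job is handed in; nothing more can be done
None
```

The right-hand blank passed under the bar without resistance, was pressed home and held against the end stop, and was left there released; nothing else was disturbed, and I handed the job in at 26.2 s.

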